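# Sweep the bar offcuts into the scrap pan

## Robot

A 6-joint arm with a two-finger parallel gripper is mounted at the origin on the work surface. World frame = base frame: x ahead of the robot, y to its left, z up, the work surface at z = 0. Lengths are in m, angles in rad, forces in N, time in s.
With the tool pointing down it reaches from about 0.35 to 0.85 m from the base axis. Payload 8.1 kg.
Tool frame: the origin (TCP) lies at the centre of the arm's flange, where the gripper is bolted on; the fingertips stand 186 mm ahead of it and the grasp point (between the pads) lies 167 mm ahead of it (robot.nose_length is the distance from the TCP to the fingertips, in m); z points along the fingers, x is the direction in which the jaws open and shut, and the axes are right-handed (so a half turn about z gives the same grasp; the last joint's range is limited). The gripper opens to 93 mm and grips with 3 to 60 N. Pads are 15 mm wide; open, the fingers measure 128 mm over their backs; the gripper's body (75 mm by 188 mm) begins 65 mm behind the grasp point.
Start: joints at [-1.284, 0.13, 1.488, -0, 1.523, -0.085], TCP at [0.218, -0.559, 0.405] pointing down, gripper open.
Joint ranges: [-2.96, 2.96], [-0.89, 2.26], [0.02, 2.5], [-1.34, 4.48], [0, 2.73], [-2.66, 2.66]. Speed limits (rad/s): [2.39, 2.39, 2.79, 3.14, 3.14, 3.14].

## Interface

Orientations are given as a rotation vector (axis times angle).
In Python, from plant import robot gives the robot as it stands.
- The arm moves only by the tool arm_command, never from a script. Its argument "motion" is a list of rows, each an object with "slide": the shift along the tool's x, y, z each as a share of 0.4 m, from -1 to 1, a list of three; "turn": the turn, a rotation vector about the tool's x, y, z each as a share of 0.5 rad, from -1 to 1, a list of three. A call has exactly 5 rows; each row shifts and turns the commanded pose from where the row before left it, along the tool's axes as they then stand; what a row does not reach is not made up. A row lasts 1/12 s, in which the tool goes at most 41.7 mm and 7.16 degrees, less where a joint would pass 70% of its speed; a pose out of reach is approached as far as the arm can. A call with a number of a shift or a turn outside -1 to 1 is refused whole. A call with a gripper value outside its range is refused whole. "gripper" is the opening in per cent of the stroke, from 0 (shut) to 100 (fully open), set as the call begins (left out, the last holds). The fingers move at their own pace and stop on an object; "grip_force" is the grip in N (left out, the last holds). Time passes only in rows, so rows that do not move let the fingers close, or fill a call up. It gives the time, the measured TCP pose, the force and the opening at its end, in the units of the state.
- robot.read_state(): the state, without advancing time (a new reading comes with each control period).
- robot.read_camera(name): name is "side" or "top" or "wrist"; returns a dict with "pixels" (480x640x3 uint8, blue, green, red), "intrinsics" (3x3 intrinsics, pixels), "T" (4x4, takes a point from camera to world coordinates). Camera axes: x right, y down, z forward; pixel columns grow to the right and rows downward; lengths in m; the calibration is good to about 2 mm. A picture is of the moment at which its call begins. There is no depth.
- robot.close_job(): hands the job in, once; it reports no verdict.
The state is a dict: "t": time; "q": joint angles; "dq": joint speeds; "joint_torque": joint torques, N m; "tool_pos": TCP position; "orientation": TCP orientation; "force": force on the tool from outside, world axes, zero at the start; "wrist_torque": the same for the moment, N m; "opening": finger opening in m.
Only numpy, scipy, OpenCV 4.12 (cv2) and the standard library are available. Lean on these libraries where they do the work, as an engineer would, in place of code of your own. Each camera call takes 0.05 s, during which the arm holds its last target.

## Task

Clear the bench plate in the smithy: with the closed fingers, sweep the three rough steel offcuts across the plate and over its edge into the scrap pan, the open pan without dividers that stands against one side of it. Push them along the plate and do not pick them up; leave the upright punch and the collar standing where they are on the plate, and do not disturb the bottle and the can beside the work.

Things in the scene. Friction and masses are not known exactly. Their poses are not given: they have to be found in the camera images.
- plate: Thick steel bench plate, 270 x 250 x 40 mm (its x, y, z), fixed to the bench, flat top without a rim 40 mm above the bench; origin at the centre of its underside, z up. The pan and the tray stand against its two y sides (+y and -y, either way round).
- scrap_pan: Scrap pan: empty open sheet-steel pan without dividers, 250 x 120 mm outside (its x, y), 30 mm high, walls and floor 3 mm, fixed. Its rim is 10 mm below the plate's top; its long side runs along the plate's edge with a 5 mm gap. Origin at the centre of its underside, axes parallel to the plate's. What is pushed over the plate's edge drops into it.
- rivet_tray: Rivet tray at the plate's other side: same outer size and steel as the scrap pan but split by dividers into eight compartments with finished rivets in them. Nothing belongs there. Fixed; origin at the centre of its underside.
- flat_stub: Offcut: loose piece of flat bar, dark steel, 34 x 24 x 14 mm (its x, y, z), about 90 g, lying on the plate at any yaw; origin at its centre.
- square_stub: Offcut: loose piece of square bar, dark steel, 30 x 20 x 20 mm (its x, y, z), about 95 g, lying on the plate at any yaw; origin at its centre.
- angle_stub: Offcut: loose short piece of angle bar, dark steel, 30 x 30 mm (its x, y) and 20 mm high, about 60 g: a 6 mm thick foot lying on the plate and a 6 mm thick leg standing along its +y edge; any yaw; origin at the middle of this 30 x 30 x 20 mm outline. The three offcuts lie in three lanes about 90 mm apart along the plate's x (which is in which varies), near the middle of its y.
- punch: Steel punch standing upright on the plate between two lanes, 24 mm thick, 50 mm tall with a tapered top; origin at the centre of its underside. Stays.
- collar: Forged steel collar (short tube) standing on the plate between two lanes, 28 mm outside diameter, 16 mm bore, 22 mm tall; origin at the centre of its underside. Stays.
- oil_bottle: Black oil bottle, 64 mm thick, 150 mm tall, standing to the right; origin under its centre; stays.
- flux_can: Steel can, 72 mm thick, 90 mm tall, standing to the left; origin under its centre; stays.

How it is judged:
At the end, for the whole second after the job is handed in: All three offcuts lie at rest inside the scrap pan (centres within its walls and below the plate's top); the punch and the collar stand upright on the plate within 15 mm of where they were; the oil bottle and the flux can stand within 30 mm of where they were (x of flat_stub in the frame of scrap_pan between -0.122 and 0.122 m and y of flat_stub in the frame of scrap_pan between -0.057 and 0.057 m and height (world z) of each of flat_stub, square_stub, angle_stub below 0.04 m and linear speed of each of flat_stub, square_stub, angle_stub below 0.02 m/s and x of square_stub in the frame of scrap_pan between -0.122 and 0.122 m and y of square_stub in the frame of scrap_pan between -0.057 and 0.057 m and x of angle_stub in the frame of scrap_pan between -0.122 and 0.122 m and y of angle_stub in the frame of scrap_pan between -0.057 and 0.057 m and distance of each of punch, collar from where it was at the start of the episode below 0.015 m and angle between each of punch, collar, oil_bottle, flux_can's own z axis and vertical below 0.3 rad and distance of each of oil_bottle, flux_can from where it was at the start of the episode below 0.03 m); the robot touches nothing.
It fails at once if an offcut is picked up: its centre rises more than 20 mm or so above where it lies on the plate (height (world z) of any of flat_stub, square_stub, angle_stub above 0.07 m).
It fails at once if the punch or the collar is lifted, knocked over or moved by 15 mm or more (not (distance of punch from where it was at the start of the episode below 0.015 m) or not (angle between punch's own z axis and vertical below 0.3 rad) or not (distance of collar from where it was at the start of the episode below 0.015 m) or not (angle between collar's own z axis and vertical below 0.3 rad)).
It fails at once if the oil bottle or the flux can beside the work is moved by more than 30 mm (distance of any of oil_bottle, flux_can from where it was at the start of the episode above 0.03 m).
It also fails if it takes over 64 s, if anything falls off the work surface, if the arm or the gripper's body presses on something with over 40 N, if the wrist force passes 120 N, or if a joint passes its speed limit or range.

## Working session

There is one attempt and no reset: what is moved stays moved. The work goes in short steps, Python scripts to look and compute and a tool call to move; the robot and the scene stay as the last step left them, time stands still between calls to the robot, and variables do not carry over. Pictures are saved under pics/ and viewed, and the job is handed in when it is done.

Besides the shell and the picture viewer there is one more tool, called after "Call:" in YAML: its name, and indented under it one key for each argument. arm_command: Moves the arm, as the interface text tells. Shift numbers are shares of 0.4 m and turn numbers shares of 0.5 rad, none past 1 either way. Its arguments: {"type":"object","properties":{"motion":{"type":"array","items":{"type":"object","properties":{"slide":{"type":"array","items":{"type":"number"}},"turn":{"type":"array","items":{"type":"number"}}}}},"gripper":{"type":"number"},"grip_force":{"type":"number"}},"required":["motion"]}

```bash
mkdir -p pics; python3 - <<'E'
from plant import robot
import cv2,numpy as np
s=robot.read_state();print({k:np.round(v,3).tolist() for k,v in s.items()})
for n in("top","side"):
    c=robot.read_camera(n);cv2.imwrite(f"pics/{n}0.png",c["pixels"]);print(n,c["intrinsics"].tolist(),np.round(c["T"],4).tolist())
E
```

```text
{'t': 0.0, 'q': [-1.284, 0.131, 1.489, 0.0, 1.523, -0.085], 'dq': [-0.001, -0.0, 0.001, -0.001, 0.001, -0.001], 'joint_torque': [-0.001, -55.985, -49.176, 0.077, 0.035, -0.0], 'tool_pos': [0.218, -0.559, 0.404], 'orientation': [-2.593, 1.772, 0.002], 'force': [0.448, -0.604, -0.631], 'wrist_torque': [-0.01, -0.005, -0.002], 'opening': 0.093}
top [[446.30556028972944, 0.0, 324.8514946211045], [0.0, 446.30556028972944, 244.76001324464355], [0.0, 0.0, 1.0]] [[0.0219, -0.9935, 0.1116, 0.4272], [-0.9997, -0.0232, -0.0099, -0.0015], [0.0125, -0.1113, -0.9937, 1.2213], [0.0, 0.0, 0.0, 1.0]]
side [[489.1095826632667, 0.0, 317.08567097441716], [0.0, 489.1095826632667, 241.35989121553428], [0.0, 0.0, 1.0]] [[-0.7704, -0.4548, 0.4469, 0.0618], [-0.6375, 0.5601, -0.5291, 0.5764], [-0.0097, -0.6925, -0.7214, 0.8493], [0.0, 0.0, 0.0, 1.0]]
```

View pics/top0.png

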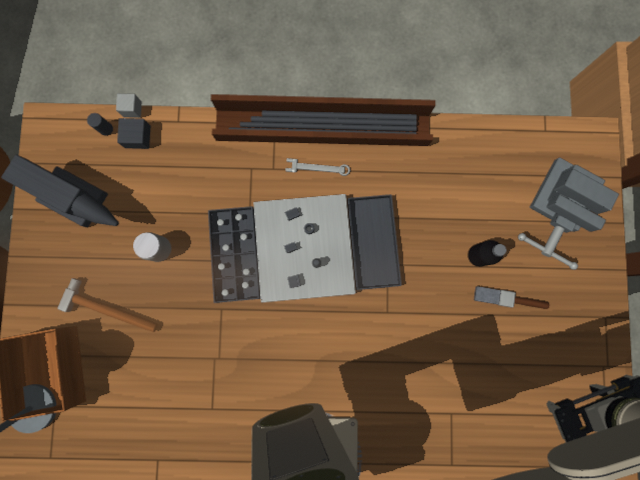

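View pics/side0.png

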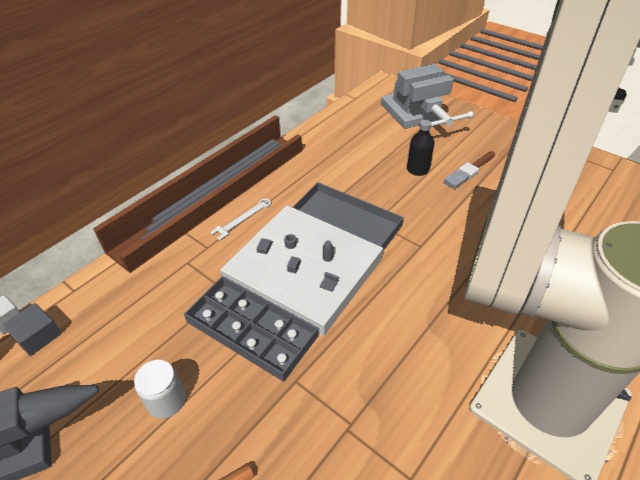

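Top view: the plate is at about columns 255–355, rows 195–300. The undivided scrap pan is on its right (world −y) at about (376,242), and the rivet tray is on its left. The stubs are at about (293,213), (292,247) and (296,281), the collar at (311,228) and the punch at (318,263).

```bash
cat > h.py <<'E'
import cv2,numpy as np
def ray(c,uv,z):
    K=c["intrinsics"];T=c["T"];uv=np.atleast_2d(uv).astype(float)
    d=np.c_[uv,np.ones(len(uv))]@np.linalg.inv(K).T@T[:3,:3].T
    o=T[:3,3];return o+d*((z-o[2])/d[:,2])[:,None]
def proj(c,p):
    T=np.linalg.inv(c["T"]);q=np.atleast_2d(p)@T[:3,:3].T+T[:3,3];q=q@c["intrinsics"].T;return q[:,:2]/q[:,2:]
E
python3 - <<'E'
from plant import robot
from h import *
c=robot.read_camera("top");im=c["pixels"]
hsv=cv2.cvtColor(im,cv2.COLOR_BGR2HSV)
m=((hsv[...,1]<40)&(hsv[...,2]>140)).astype(np.uint8);m[:190]=0;m[305:]=0;m[:,:248]=0;m[:,365:]=0
m=cv2.morphologyEx(m,cv2.MORPH_OPEN,np.ones((3,3)))
cs,_=cv2.findContours(m,0,1);cc=max(cs,key=cv2.contourArea)
hull=cv2.convexHull(cc)
r=cv2.minAreaRect(ray(c,hull[:,0],.04)[:,:2].astype(np.float32));print("plate",r);print(cv2.boxPoints(r).round(4).tolist())
pm=cv2.fillConvexPoly(np.zeros(m.shape,np.uint8),hull,1);pm=cv2.erode(pm,np.ones((5,5)))
g=cv2.cvtColor(im,cv2.COLOR_BGR2GRAY)
for th in (90,):
  d=((g<th)&(pm>0)).astype(np.uint8)
  for k in cv2.findContours(d,0,1)[0]:
    if cv2.contourArea(k)<20: continue
    w=ray(c,k[:,0],.05)[:,:2].astype(np.float32);rr=cv2.minAreaRect(w)
    print(cv2.boundingRect(k),np.round(rr[0],4),np.round(rr[1],4),round(rr[2],1))
crop=cv2.resize(im[185:310,195:415],None,fx=3.6,fy=3.6,interpolation=cv2.INTER_CUBIC);cv2.imwrite("pics/crop1.png",crop)
s=robot.read_camera("side");i2=s["pixels"][170:380,170:420];cv2.imwrite("pics/crop2.png",cv2.resize(i2,None,fx=2.8,fy=2.8,interpolation=cv2.INTER_CUBIC))
E
```

```text
plate ((0.552692711353302, 0.04416230320930481), (0.2682119607925415, 0.24711398780345917), 6.44946813583374)
[[0.40560001134872437, 0.15189999341964722], [0.4332999885082245, -0.09369999915361404], [0.6998000144958496, -0.06350000202655792], [0.6721000075340271, 0.18199999630451202]]
(289, 275, 16, 13) [0.4619 0.0593] [0.0265 0.0379] 19.7
(313, 257, 17, 11) [ 0.5127 -0.0042] [0.0221 0.0441] 10.8
(285, 243, 16, 10) [0.5513 0.0713] [0.0202 0.0381] 23.3
(305, 224, 14, 10) [0.6013 0.0231] [0.0241 0.0345] 1.4
(286, 208, 16, 13) [0.6415 0.0716] [0.0247 0.0397] 24.3
```

View pics/crop1.png

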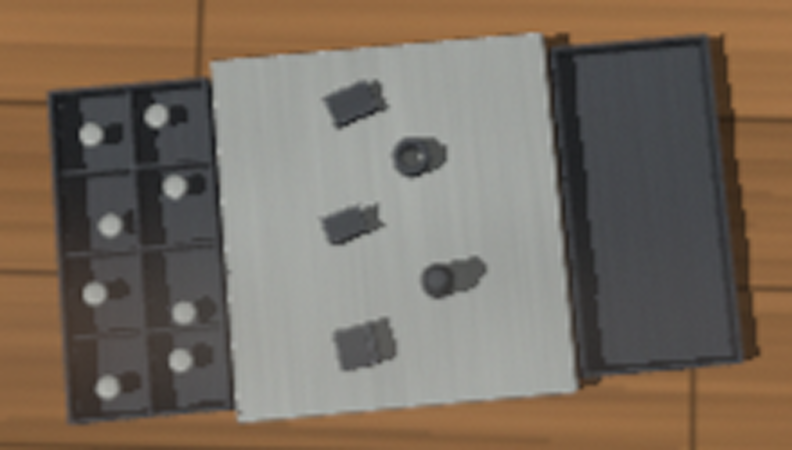

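View pics/crop2.png

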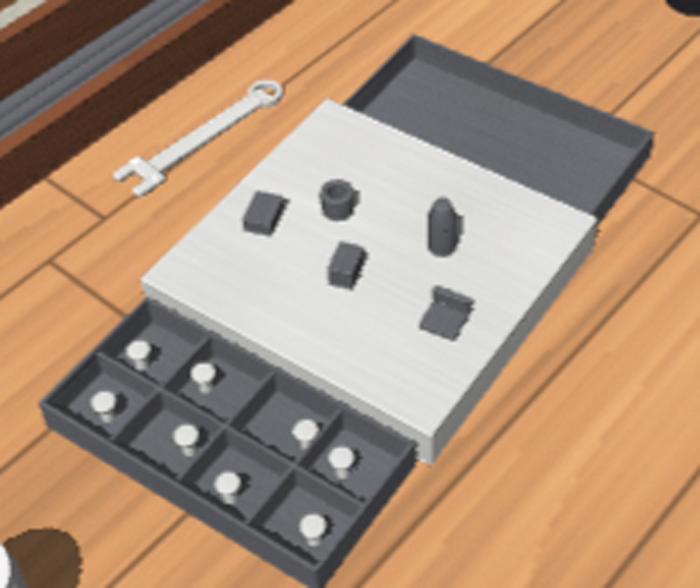

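```bash
python3 - <<'E'
from plant import robot
from h import *
c=robot.read_camera("top")
px={'flat':((292.2,214.2),.054),'square':((291.0,247.3),.06),'angle':((296,280.8),.05),'collar':((309.7,228.6),.062),'punch':((316,262.5),.085),'bottle':((500,251),.15),'pan':((375.5,242),.0)}
a=np.radians(6.45);ex=np.array([np.cos(a),np.sin(a)]);ey=np.array([-ex[1],ex[0]]);o=np.array([.5527,.0442])
for n,(p,z) in px.items():
    w=ray(c,p,z)[0,:2];print(n,w.round(4),"plate",round((w-o)@ex,4),round((w-o)@ey,4))
s=robot.read_camera("side")
f=lambda p:((p[0]/2.8+170),(p[1]/2.8+170))
for n,p,z in [('flat',(263,210),.054),('square',(347,262),.06),('angle',(445,312),.05),('collar',(338,186),.062),('punchbase',(443,250),.04)]:
    w=ray(s,f(p),z)[0,:2];print(n,w.round(4),"plate",round((w-o)@ex,4),round((w-o)@ey,4))
import scipy.spatial.transform as t
print(t.Rotation.from_rotvec(robot.read_state()['orientation']).as_matrix().round(4).tolist())
E
```

```text
flat [0.6377 0.0751] plate 0.088 0.0211
square [0.5489 0.0752] plate -0.0003 0.0312
angle [0.4621 0.0601] plate -0.0882 0.026
collar [0.5991 0.0276] plate 0.0442 -0.0218
punch [0.5088 0.0087] plate -0.0477 -0.0304
bottle [ 0.5422 -0.437 ] plate -0.0645 -0.477
pan [ 0.5753 -0.1533] plate 0.0002 -0.1988
flat [0.6398 0.077 ] plate 0.0902 0.0228
square [0.5472 0.0798] plate -0.0015 0.036
angle [0.4633 0.0644] plate -0.0866 0.0301
collar [0.6055 0.0246] plate 0.0503 -0.0254
punchbase [0.5089 0.0098] plate -0.0474 -0.0293
[[0.3633, -0.9317, -0.0002], [-0.9317, -0.3633, 0.0006], [-0.0006, -0.0001, -1.0]]
```

Call:
arm_command:
  motion:
    - {"slide": [0,0,0],"turn": [0,0,-0.25]}
    - {"slide": [0,0,0],"turn": [0,0,-0.25]}
    - {"slide": [0,0,0],"turn": [0,0,-0.25]}
    - {"slide": [0,0,0],"turn": [0,0,-0.25]}
    - {"slide": [0,0,0],"turn": [0,0,-0.25]}
  gripper: 0
  grip_force: 20

```text
t: 0.72
tool_pos: [0.218, -0.559, 0.4046]
orientation: [-3.016, 0.88, 0.0]
force: [-0.7, 0.5, -0.5]
opening: 0.0638
```

Call:
arm_command:
  motion:
    - {"slide": [0,0,0],"turn": [0,0,-0.25]}
    - {"slide": [0,0,0],"turn": [0,0,-0.25]}
    - {"slide": [0,0,0],"turn": [0,0,-0.25]}
    - {"slide": [0,0,0],"turn": [0,0,-0.25]}
    - {"slide": [0,0,0],"turn": [0,0,-0.25]}

```text
t: 1.13
tool_pos: [0.218, -0.559, 0.4046]
orientation: [-3.14, -0.09, 0.0]
force: [0.8, 0.4, 0.0]
opening: 0.031
```

```bash
cat > go.py <<'E'
import sys
from plant import robot
from h import *
from scipy.spatial.transform import Rotation as R
x,y,z=map(float,sys.argv[1:4])  # plate x,y ; tip height above plate
a=np.radians(6.45);ex=np.array([np.cos(a),np.sin(a),0]);ey=np.array([-ex[1],ex[0],0]);o=np.array([.5527,.0442,.226])
s=robot.read_state();M=R.from_rotvec(s['orientation']).as_matrix();p=np.array(s['tool_pos'])
q=p-o;print("now plate",[round(float(v),4) for v in(q@ex,q@ey,q[2])],"t",round(s['t'],2),"F",np.round(s['force'],1),"open",round(s['opening'],4))
T=np.c_[ex,-ey,[0,0,-1]];print("turn share",(R.from_matrix(M.T@T).as_rotvec()/.5).round(3))
d=M.T@(o+x*ex+y*ey+[0,0,z]-p);print("slide share total",(d/.4).round(4),"rows>=",round(np.linalg.norm(d)/.0417,1))
E
python3 go.py 0.091 0.08 0.18
```

```text
now plate [-0.4004, -0.5618, 0.1786] t 1.13 F [0.8 0.4 0. ] open 0.031
turn share [-0.     0.    -0.111]
slide share total [ 1.1377 -1.67   -0.0031] rows>= 19.4
```

Call:
arm_command:
  motion:
    - {"slide": [0,0,0],"turn": [0,0,-0.111]}
    - {"slide": [0.06,-0.08,0],"turn": [0,0,0]}
    - {"slide": [0.06,-0.08,0],"turn": [0,0,0]}
    - {"slide": [0.06,-0.08,0],"turn": [0,0,0]}
    - {"slide": [0.06,-0.08,0],"turn": [0,0,0]}

```text
t: 1.55
tool_pos: [0.3002, -0.4201, 0.4045]
orientation: [-3.137, -0.166, -0.0]
force: [0.6, -0.0, 0.8]
opening: 0.0012
```

Call:
arm_command:
  motion:
    - {"slide": [0.06,-0.08,0],"turn": [0,0,0]}
    - {"slide": [0.06,-0.08,0],"turn": [0,0,0]}
    - {"slide": [0.06,-0.08,0],"turn": [0,0,0]}
    - {"slide": [0.06,-0.08,0],"turn": [0,0,0]}
    - {"slide": [0.06,-0.08,0],"turn": [0,0,0]}

```text
t: 1.97
tool_pos: [0.4026, -0.2478, 0.405]
orientation: [3.137, 0.167, 0.001]
force: [0.9, -0.0, 0.3]
opening: 0.0007
```

Call:
arm_command:
  motion:
    - {"slide": [0.06,-0.08,0],"turn": [0,0,0]}
    - {"slide": [0.06,-0.08,0],"turn": [0,0,0]}
    - {"slide": [0.06,-0.08,0],"turn": [0,0,0]}
    - {"slide": [0.06,-0.08,0],"turn": [0,0,0]}
    - {"slide": [0.06,-0.08,0],"turn": [0,0,0]}

```text
t: 2.38
tool_pos: [0.505, -0.0758, 0.405]
orientation: [3.137, 0.167, 0.001]
force: [0.2, -0.6, -0.2]
opening: 0.0006
```

Call:
arm_command:
  motion:
    - {"slide": [0.06,-0.08,0],"turn": [0,0,0]}
    - {"slide": [0.06,-0.08,0],"turn": [0,0,0]}
    - {"slide": [0.06,-0.08,0],"turn": [0,0,0]}
    - {"slide": [0.06,-0.08,0],"turn": [0,0,0]}
    - {"slide": [0,0,0],"turn": [0,0,0]}

```text
t: 2.8
tool_pos: [0.5881, 0.0653, 0.4037]
orientation: [-3.134, -0.174, 0.0]
force: [-0.2, -0.2, -0.7]
opening: 0.0007
```

```bash
python3 go.py 0.091 0.08 0.003
```

```text
now plate [0.0375, 0.017, 0.1777] t 2.8 F [-0.2 -0.2 -0.7] open 0.0007
turn share [-0.005 -0.    -0.003]
slide share total [ 0.1335 -0.1567  0.4372] rows>= 4.6
```

Call:
arm_command:
  motion:
    - {"slide": [0.045,-0.053,0],"turn": [0,0,0]}
    - {"slide": [0.045,-0.053,0],"turn": [0,0,0]}
    - {"slide": [0.044,-0.051,0],"turn": [0,0,0]}
    - {"slide": [0,0,0.06],"turn": [0,0,0]}
    - {"slide": [0,0,0.06],"turn": [0,0,0]}

```text
t: 3.22
tool_pos: [0.6341, 0.1292, 0.358]
orientation: [-3.137, -0.17, -0.007]
force: [-1.1, -1.2, 0.3]
opening: 0.0004
```

Call:
arm_command:
  motion:
    - {"slide": [0,0,0.06],"turn": [0,0,0]}
    - {"slide": [0,0,0.06],"turn": [0,0,0]}
    - {"slide": [0,0,0.05],"turn": [0,0,0]}
    - {"slide": [0,0,0.02],"turn": [0,0,0]}
    - {"slide": [0,0,0],"turn": [0,0,0]}

```text
t: 3.63
tool_pos: [0.6318, 0.1274, 0.2778]
orientation: [3.137, 0.167, -0.008]
force: [-0.1, -0.0, -0.3]
opening: 0.0007
```

```bash
python3 go.py 0.091 0.08 0.003; python3 - <<'E'
from plant import robot
from h import *
c=robot.read_camera("side");cv2.imwrite("pics/s2.png",cv2.resize(c["pixels"][100:400,150:550],None,fx=2,fy=2))
E
```

```text
now plate [0.088, 0.0738, 0.0518] t 3.63 F [-0.1 -0.  -0.3] open 0.0007
turn share [ 0.     0.01  -0.013]
slide share total [ 0.0081 -0.0155  0.1219] rows>= 1.2
```

View pics/s2.png

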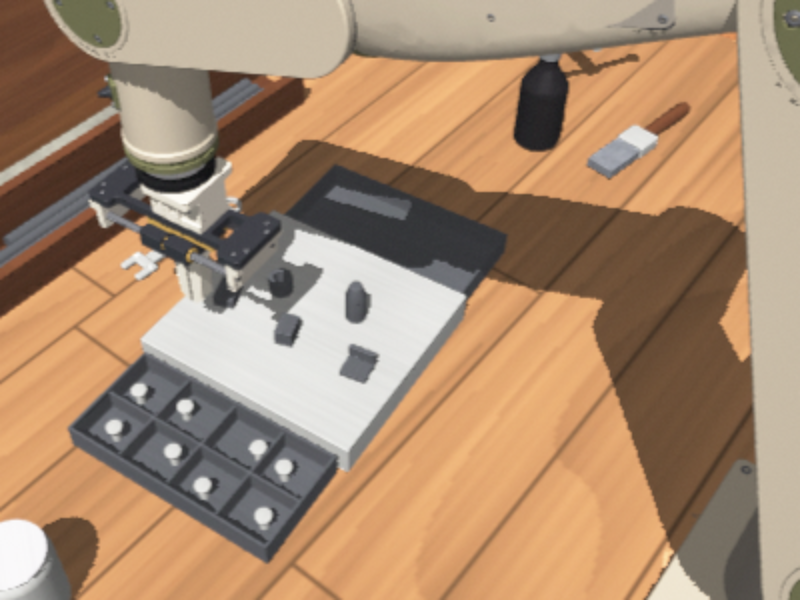

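Side view: the closed fingers (about (205,295) in the crop) hover just behind the flat stub. The collar, punch and other stubs are untouched. I'll move back slightly and lower.

Call:
arm_command:
  motion:
    - {"slide": [0.008,-0.016,0],"turn": [0,0.01,-0.013]}
    - {"slide": [0,0,0.04],"turn": [0,0,0]}
    - {"slide": [0,0,0.04],"turn": [0,0,0]}
    - {"slide": [0,0,0.03],"turn": [0,0,0]}
    - {"slide": [0,0,0.01],"turn": [0,0,0]}

```text
t: 4.1
tool_pos: [0.6355, 0.1348, 0.2319]
orientation: [-3.136, -0.178, -0.007]
force: [-0.9, 0.3, -0.7]
opening: 0.0007
```

Call:
arm_command:
  motion:
    - {"slide": [0,0,0],"turn": [0,0,0]}
    - {"slide": [0,0,0],"turn": [0,0,0]}
    - {"slide": [0,0,0],"turn": [0,0,0]}
    - {"slide": [0,0,0],"turn": [0,0,0]}
    - {"slide": [0,0,0],"turn": [0,0,0]}

```text
t: 4.52
tool_pos: [0.6361, 0.1346, 0.2338]
orientation: [-3.136, -0.177, -0.01]
force: [0.1, 0.5, 0.1]
opening: 0.0005
```

```bash
python3 go.py 0.091 -0.155 0.003
```

```text
now plate [0.093, 0.0804, 0.0078] t 4.52 F [0.1 0.5 0.1] open 0.0005
turn share [-0.    -0.013  0.001]
slide share total [-0.0053  0.5886  0.0119] rows>= 5.6
```

Call:
arm_command:
  motion:
    - {"slide": [-0.002,0,0.011],"turn": [0,-0.013,0]}
    - {"slide": [0,0,0],"turn": [0,0,0]}
    - {"slide": [0,0.02,0],"turn": [0,0,0]}
    - {"slide": [0,0.025,0],"turn": [0,0,0]}
    - {"slide": [0,0.025,0],"turn": [0,0,0]}

```text
t: 4.93
tool_pos: [0.6382, 0.1056, 0.2283]
orientation: [3.136, 0.178, -0.002]
force: [0.1, 1.3, 0.7]
opening: 0.0005
```

Call:
arm_command:
  motion:
    - {"slide": [0,0.025,0],"turn": [0,0,0]}
    - {"slide": [0,0.025,0],"turn": [0,0,0]}
    - {"slide": [0,0.025,0],"turn": [0,0,0]}
    - {"slide": [0,0.025,0],"turn": [0,0,0]}
    - {"slide": [0,0.025,0],"turn": [0,0,0]}

```text
t: 5.35
tool_pos: [0.6438, 0.0557, 0.2284]
orientation: [3.137, 0.177, -0.002]
force: [0.4, 0.9, 1.0]
opening: 0.0004
```

```bash
python3 go.py 0.091 -0.155 0.003; python3 - <<'E'
from plant import robot
from h import *
c=robot.read_camera("side");cv2.imwrite("pics/s3.png",cv2.resize(c["pixels"][150:400,150:450],None,fx=2.4,fy=2.4))
E
```

```text
now plate [0.0919, 0.0012, 0.0024] t 5.35 F [0.4 0.9 1. ] open 0.0004
turn share [-0.     0.003  0.   ]
slide share total [-0.0022  0.3905 -0.0015] rows>= 3.7
```

View pics/s3.png

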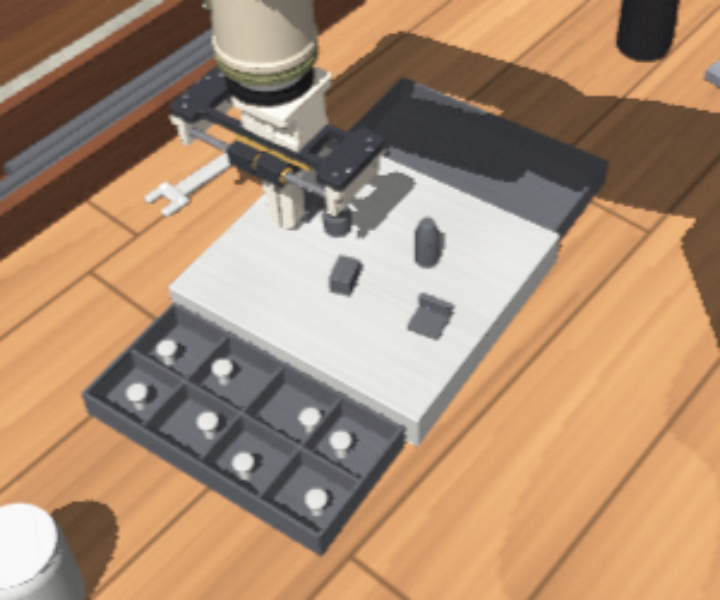

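The fingers are about to pass the collar at (337,222) with space between, and the flat stub is hidden in front of them. I'll carry on.

Call:
arm_command:
  motion:
    - {"slide": [0,0.025,0],"turn": [0,0,0]}
    - {"slide": [0,0.025,0],"turn": [0,0,0]}
    - {"slide": [0,0.025,0],"turn": [0,0,0]}
    - {"slide": [0,0.025,0],"turn": [0,0,0]}
    - {"slide": [0,0.025,0],"turn": [0,0,0]}

```text
t: 5.82
tool_pos: [0.6495, 0.0063, 0.2284]
orientation: [3.136, 0.177, -0.002]
force: [-0.0, -0.6, 0.7]
opening: 0.0007
```

Call:
arm_command:
  motion:
    - {"slide": [0,0.025,0],"turn": [0,0,0]}
    - {"slide": [0,0.025,0],"turn": [0,0,0]}
    - {"slide": [0,0.025,0],"turn": [0,0,0]}
    - {"slide": [0,0.025,0],"turn": [0,0,0]}
    - {"slide": [0,0.025,0],"turn": [0,0,0]}

```text
t: 6.23
tool_pos: [0.6551, -0.0434, 0.2283]
orientation: [3.137, 0.177, -0.002]
force: [0.2, 0.9, 0.2]
opening: 0.0005
```

Call:
arm_command:
  motion:
    - {"slide": [0,0.025,0],"turn": [0,0,0]}
    - {"slide": [0,0.025,0],"turn": [0,0,0]}
    - {"slide": [0,0.025,0],"turn": [0,0,0]}
    - {"slide": [0,0.025,0],"turn": [0,0,0]}
    - {"slide": [0,0.025,0],"turn": [0,0,0]}

```text
t: 6.65
tool_pos: [0.6607, -0.0932, 0.2283]
orientation: [3.136, 0.177, -0.003]
force: [-0.9, 0.1, -0.4]
opening: 0.0007
```

Call:
arm_command:
  motion:
    - {"slide": [0,0.02,0],"turn": [0,0,0]}
    - {"slide": [0,0,0],"turn": [0,0,0]}
    - {"slide": [0,0,-0.08],"turn": [0,0,0]}
    - {"slide": [0,0,-0.09],"turn": [0,0,0]}
    - {"slide": [0,0,-0.09],"turn": [0,0,0]}

```text
t: 7.07
tool_pos: [0.6611, -0.0997, 0.3322]
orientation: [-3.136, -0.177, 0.007]
force: [1.0, -0.5, -0.5]
opening: 0.0008
```

```bash
python3 go.py -0.002 0.09 0.1; python3 - <<'E'
from plant import robot
from h import *
for n in("side","top"):
  c=robot.read_camera(n);i=c["pixels"][150:400,150:450]
  cv2.imwrite(f"pics/{n}4.png",cv2.resize(i,None,fx=2.4,fy=2.4))
E
```

```text
now plate [0.0915, -0.1552, 0.1062] t 7.07 F [ 1.  -0.5 -0.5] open 0.0008
turn share [-0.002  0.009  0.001]
slide share total [-0.2335 -0.613   0.0172] rows>= 6.3
```

View pics/side4.png

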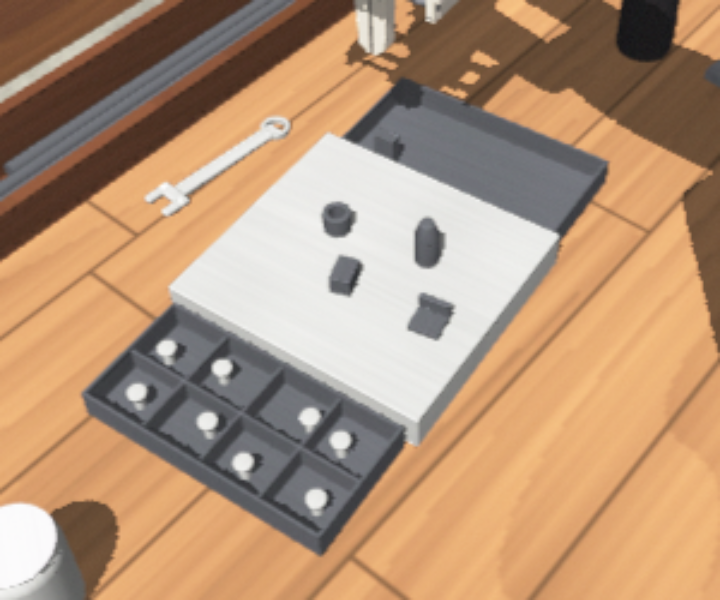

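View pics/top4.png

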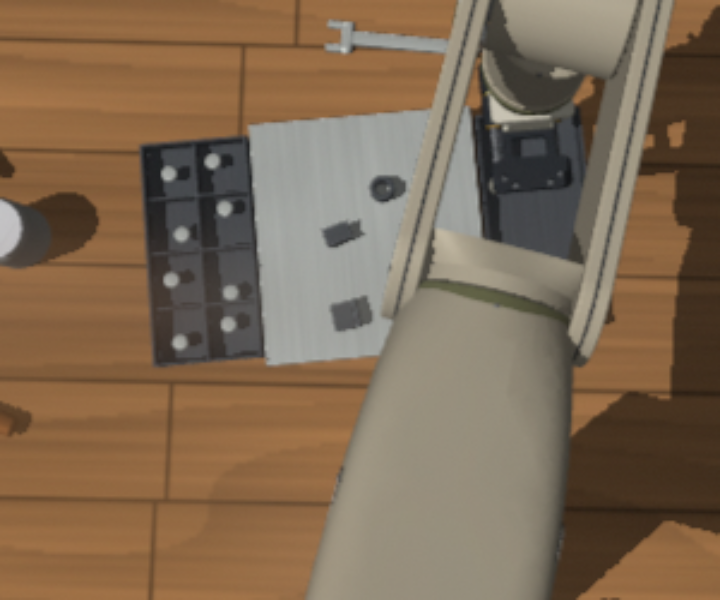

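The flat stub is in the pan (side crop (388,145)). The collar and punch are unchanged. Next is the square stub.

Call:
arm_command:
  motion:
    - {"slide": [-0.029,-0.076,0],"turn": [0,0.009,0]}
    - {"slide": [-0.029,-0.076,0],"turn": [0,0,0]}
    - {"slide": [-0.029,-0.076,0],"turn": [0,0,0]}
    - {"slide": [-0.029,-0.076,0],"turn": [0,0,0]}
    - {"slide": [-0.029,-0.076,0],"turn": [0,0,0]}

```text
t: 7.58
tool_pos: [0.5859, 0.0459, 0.3318]
orientation: [-3.136, -0.177, -0.004]
force: [0.1, 0.6, 0.7]
opening: 0.0003
```

Call:
arm_command:
  motion:
    - {"slide": [-0.029,-0.076,0],"turn": [0,0,0]}
    - {"slide": [-0.029,-0.076,0],"turn": [0,0,0]}
    - {"slide": [-0.029,-0.076,0],"turn": [0,0,0]}
    - {"slide": [0,0,0],"turn": [0,0,0]}
    - {"slide": [0,0,0],"turn": [0,0,0]}

```text
t: 8.0
tool_pos: [0.5413, 0.1328, 0.332]
orientation: [-3.136, -0.183, -0.005]
force: [0.3, 0.7, 0.6]
opening: 0.0006
```

```bash
python3 go.py -0.002 0.09 0.003
```

```text
now plate [-0.0014, 0.0893, 0.106] t 8.0 F [0.3 0.7 0.6] open 0.0006
turn share [ 0.    -0.006  0.008]
slide share total [-0.0023 -0.0018  0.2574] rows>= 2.5
```

Call:
arm_command:
  motion:
    - {"slide": [0,0,0.06],"turn": [0,-0.006,0.008]}
    - {"slide": [0,0,0.06],"turn": [0,0,0]}
    - {"slide": [0,0,0.06],"turn": [0,0,0]}
    - {"slide": [0,0,0.04],"turn": [0,0,0]}
    - {"slide": [0,0,0.02],"turn": [0,0,0]}

```text
t: 8.42
tool_pos: [0.5415, 0.1299, 0.233]
orientation: [3.136, 0.169, -0.006]
force: [-0.5, -0.4, 1.1]
opening: 0.0005
```

Call:
arm_command:
  motion:
    - {"slide": [0,0,0],"turn": [0,0,0]}
    - {"slide": [0,0,0],"turn": [0,0,0]}
    - {"slide": [0,0,0],"turn": [0,0,0]}
    - {"slide": [0,0,0],"turn": [0,0,0]}
    - {"slide": [0,0,0],"turn": [0,0,0]}

```text
t: 8.83
tool_pos: [0.5428, 0.1312, 0.2376]
orientation: [-3.137, -0.171, -0.004]
force: [-0.5, 0.2, 0.3]
opening: 0.0004
```

```bash
python3 go.py -0.002 -0.155 0.003
```

```text
now plate [-0.0001, 0.0875, 0.0116] t 8.83 F [-0.5  0.2  0.3] open 0.0004
turn share [-0.    -0.005 -0.007]
slide share total [-0.0026  0.6063  0.0213] rows>= 5.8
```

Call:
arm_command:
  motion:
    - {"slide": [-0.004,0,0.021],"turn": [0,-0.005,-0.007]}
    - {"slide": [0,0,0],"turn": [0,0,0]}
    - {"slide": [0,0.02,0],"turn": [0,0,0]}
    - {"slide": [0,0.025,0],"turn": [0,0,0]}
    - {"slide": [0,0.025,0],"turn": [0,0,0]}

```text
t: 9.25
tool_pos: [0.5437, 0.1023, 0.2277]
orientation: [3.136, 0.177, -0.004]
force: [-1.2, 2.9, 0.6]
opening: 0.0005
```

Call:
arm_command:
  motion:
    - {"slide": [0,0.025,0],"turn": [0,0,0]}
    - {"slide": [0,0.025,0],"turn": [0,0,0]}
    - {"slide": [0,0.025,0],"turn": [0,0,0]}
    - {"slide": [0,0.025,0],"turn": [0,0,0]}
    - {"slide": [0,0.025,0],"turn": [0,0,0]}

```text
t: 9.67
tool_pos: [0.5494, 0.0523, 0.2278]
orientation: [3.137, 0.176, -0.004]
force: [-0.1, 0.8, 0.9]
opening: 0.0005
```

```bash
python3 go.py -0.002 -0.155 0.003; python3 - <<'E'
from plant import robot
from h import *
c=robot.read_camera("side");cv2.imwrite("pics/s5.png",cv2.resize(c["pixels"][150:400,150:450],None,fx=2.4,fy=2.4))
E
```

```text
now plate [-0.0023, 0.0084, 0.0018] t 9.67 F [-0.1  0.8  0.9] open 0.0005
turn share [-0.     0.005 -0.001]
slide share total [ 0.001   0.4084 -0.0029] rows>= 3.9
```

View pics/s5.png

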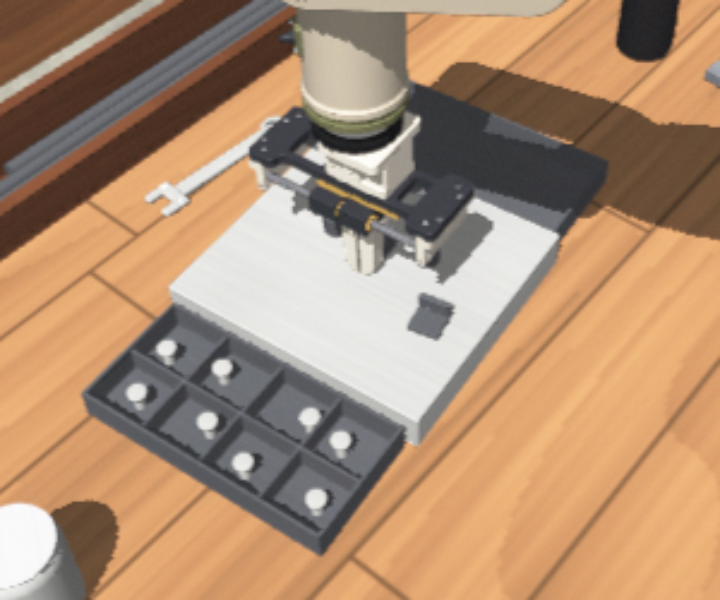

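The fingers at (363,255) are pushing the hidden square stub down the middle lane, and the force is about 1 N. I'll carry on.

Call:
arm_command:
  motion:
    - {"slide": [0,0.025,-0.002],"turn": [0,0,0]}
    - {"slide": [0,0.025,0],"turn": [0,0,0]}
    - {"slide": [0,0.025,0],"turn": [0,0,0]}
    - {"slide": [0,0.025,0],"turn": [0,0,0]}
    - {"slide": [0,0.025,0],"turn": [0,0,0]}

```text
t: 10.13
tool_pos: [0.555, 0.0028, 0.2286]
orientation: [3.136, 0.177, -0.004]
force: [0.4, 0.4, 0.3]
opening: 0.0005
```

Call:
arm_command:
  motion:
    - {"slide": [0,0.025,0],"turn": [0,0,0]}
    - {"slide": [0,0.025,0],"turn": [0,0,0]}
    - {"slide": [0,0.025,0],"turn": [0,0,0]}
    - {"slide": [0,0.025,0],"turn": [0,0,0]}
    - {"slide": [0,0.025,0],"turn": [0,0,0]}

```text
t: 10.55
tool_pos: [0.5606, -0.0469, 0.2285]
orientation: [3.137, 0.177, -0.004]
force: [0.9, 1.3, 0.2]
opening: 0.0003
```

Call:
arm_command:
  motion:
    - {"slide": [0,0.025,0],"turn": [0,0,0]}
    - {"slide": [0,0.025,0],"turn": [0,0,0]}
    - {"slide": [0,0.025,0],"turn": [0,0,0]}
    - {"slide": [0,0.025,0],"turn": [0,0,0]}
    - {"slide": [0,0.025,0],"turn": [0,0,0]}

```text
t: 10.97
tool_pos: [0.5662, -0.0967, 0.2284]
orientation: [3.136, 0.176, -0.004]
force: [-0.2, -0.9, 0.4]
opening: 0.0008
```

Call:
arm_command:
  motion:
    - {"slide": [0,0.025,0],"turn": [0,0,0]}
    - {"slide": [0,0.01,0],"turn": [0,0,0]}
    - {"slide": [0,0,-0.08],"turn": [0,0,0]}
    - {"slide": [0,0,-0.09],"turn": [0,0,0]}
    - {"slide": [0,0,-0.09],"turn": [0,0,0]}

```text
t: 11.38
tool_pos: [0.5674, -0.1096, 0.3326]
orientation: [-3.136, -0.176, 0.008]
force: [0.9, -0.3, -0.0]
opening: 0.0007
```

```bash
python3 go.py -0.091 0.09 0.1; python3 - <<'E'
from plant import robot
from h import *
for n in("side",):
  c=robot.read_camera(n);i=c["pixels"][150:400,150:450]
  cv2.imwrite(f"pics/{n}6.png",cv2.resize(i,None,fx=2.4,fy=2.4))
E
```

```text
now plate [-0.0027, -0.1545, 0.1066] t 11.38 F [ 0.9 -0.3 -0. ] open 0.0007
turn share [-0.002  0.01  -0.001]
slide share total [-0.2208 -0.6111  0.0183] rows>= 6.2
```

View pics/side6.png

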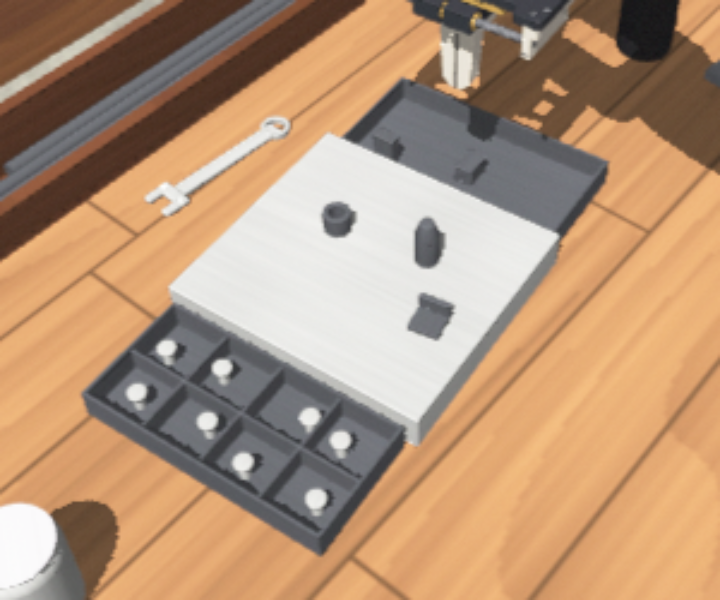

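The square stub is in the pan (470,165) and the flat stub is still there (388,145). The collar and punch haven't moved. Next is the angle stub at (430,315).

Call:
arm_command:
  motion:
    - {"slide": [-0.028,-0.076,0],"turn": [0,0.009,0]}
    - {"slide": [-0.028,-0.076,0],"turn": [0,0,0]}
    - {"slide": [-0.028,-0.076,0],"turn": [0,0,0]}
    - {"slide": [-0.028,-0.076,0],"turn": [0,0,0]}
    - {"slide": [-0.028,-0.076,0],"turn": [0,0,0]}

```text
t: 11.85
tool_pos: [0.4944, 0.0363, 0.3324]
orientation: [-3.136, -0.176, -0.004]
force: [0.1, -0.0, 1.0]
opening: 0.0005
```

Call:
arm_command:
  motion:
    - {"slide": [-0.028,-0.076,0],"turn": [0,0,0]}
    - {"slide": [-0.028,-0.076,0],"turn": [0,0,0]}
    - {"slide": [-0.026,-0.076,0],"turn": [0,0,0]}
    - {"slide": [0,0,0],"turn": [0,0,0]}
    - {"slide": [0,0,0],"turn": [0,0,0]}

```text
t: 12.27
tool_pos: [0.4519, 0.1234, 0.3324]
orientation: [-3.136, -0.182, -0.004]
force: [1.0, -1.1, -0.1]
opening: 0.0003
```

Call:
arm_command:
  motion:
    - {"slide": [0,0,0.05],"turn": [0,0,0]}
    - {"slide": [0,0,0.05],"turn": [0,0,0]}
    - {"slide": [0,0,0.04],"turn": [0,0,0]}
    - {"slide": [0,0,0.02],"turn": [0,0,0]}
    - {"slide": [0,0,0],"turn": [0,0,0]}

```text
t: 12.68
tool_pos: [0.4521, 0.1212, 0.2662]
orientation: [3.136, 0.175, -0.003]
force: [0.3, -1.3, 0.2]
opening: 0.001
```

```bash
python3 go.py -0.091 0.09 0.0025
```

```text
now plate [-0.0913, 0.0878, 0.0402] t 12.68 F [ 0.3 -1.3  0.2] open 0.001
turn share [ 0.001  0.003 -0.002]
slide share total [ 0.001  -0.0055  0.0944] rows>= 0.9
```

Call:
arm_command:
  motion:
    - {"slide": [0,0,0.04],"turn": [0,0.003,0]}
    - {"slide": [0,0,0.03],"turn": [0,0,0]}
    - {"slide": [0,0,0.018],"turn": [0,0,0]}
    - {"slide": [0,0,0],"turn": [0,0,0]}
    - {"slide": [0,0,0],"turn": [0,0,0]}

```text
t: 13.1
tool_pos: [0.453, 0.122, 0.2337]
orientation: [-3.136, -0.176, -0.006]
force: [0.2, 0.2, 0.3]
opening: 0.0001
```

```bash
python3 go.py -0.091 -0.155 0.0025
```

```text
now plate [-0.0903, 0.0885, 0.0077] t 13.1 F [0.2 0.2 0.3] open 0.0001
turn share [ 0.    -0.007 -0.001]
slide share total [-0.0014  0.6088  0.0131] rows>= 5.8
```

Call:
arm_command:
  motion:
    - {"slide": [0,0,0.011],"turn": [0,-0.007,0]}
    - {"slide": [0,0,0],"turn": [0,0,0]}
    - {"slide": [0,0.02,0],"turn": [0,0,0]}
    - {"slide": [0,0.025,0],"turn": [0,0,0]}
    - {"slide": [0,0.025,0],"turn": [0,0,0]}

```text
t: 13.52
tool_pos: [0.456, 0.0936, 0.2291]
orientation: [3.136, 0.178, 0.001]
force: [0.2, -0.7, -0.5]
opening: 0.0006
```

Call:
arm_command:
  motion:
    - {"slide": [0,0.025,0],"turn": [0,0,0]}
    - {"slide": [0,0.025,0],"turn": [0,0,0]}
    - {"slide": [0,0.025,0],"turn": [0,0,0]}
    - {"slide": [0,0.025,0],"turn": [0,0,0]}
    - {"slide": [0,0.025,0],"turn": [0,0,0]}

```text
t: 13.93
tool_pos: [0.4615, 0.0436, 0.2288]
orientation: [-3.137, -0.176, -0.0]
force: [-0.1, 0.5, 0.8]
opening: 0.0002
```

```bash
python3 go.py -0.091 -0.155 0.0025; python3 - <<'E'
from plant import robot
from h import *
c=robot.read_camera("side");cv2.imwrite("pics/s7.png",cv2.resize(c["pixels"][150:400,150:450],None,fx=2.4,fy=2.4))
E
```

```text
now plate [-0.0907, 0.0096, 0.0028] t 13.93 F [-0.1  0.5  0.8] open 0.0002
turn share [-0.    -0.    -0.001]
slide share total [-0.0006  0.4116  0.0008] rows>= 3.9
```

View pics/s7.png

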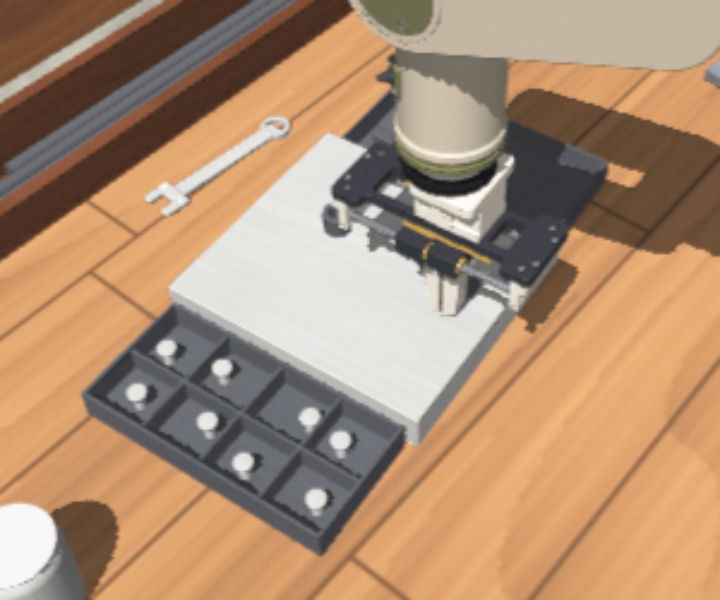

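The fingers at (447,295) are pushing the hidden angle stub, and the force is under 1 N. I'll carry on.

Call:
arm_command:
  motion:
    - {"slide": [0,0.025,0],"turn": [0,0,0]}
    - {"slide": [0,0.025,0],"turn": [0,0,0]}
    - {"slide": [0,0.025,0],"turn": [0,0,0]}
    - {"slide": [0,0.025,0],"turn": [0,0,0]}
    - {"slide": [0,0.025,0],"turn": [0,0,0]}

```text
t: 14.4
tool_pos: [0.4671, -0.0059, 0.2287]
orientation: [3.137, 0.177, -0.0]
force: [-0.4, 0.2, -0.3]
opening: 0.0004
```

Call:
arm_command:
  motion:
    - {"slide": [0,0.025,0],"turn": [0,0,0]}
    - {"slide": [0,0.025,0],"turn": [0,0,0]}
    - {"slide": [0,0.025,0],"turn": [0,0,0]}
    - {"slide": [0,0.025,0],"turn": [0,0,0]}
    - {"slide": [0,0.025,0],"turn": [0,0,0]}

```text
t: 14.82
tool_pos: [0.4727, -0.0556, 0.2287]
orientation: [3.137, 0.177, -0.0]
force: [-0.5, 0.4, 0.3]
opening: 0.0005
```

Call:
arm_command:
  motion:
    - {"slide": [0,0.025,0],"turn": [0,0,0]}
    - {"slide": [0,0.025,0],"turn": [0,0,0]}
    - {"slide": [0,0.025,0],"turn": [0,0,0]}
    - {"slide": [0,0.025,0],"turn": [0,0,0]}
    - {"slide": [0,0.025,0],"turn": [0,0,0]}

```text
t: 15.23
tool_pos: [0.4783, -0.1053, 0.2288]
orientation: [3.137, 0.177, -0.0]
force: [-0.3, -0.1, 0.3]
opening: 0.0002
```

Call:
arm_command:
  motion:
    - {"slide": [0,0.025,0],"turn": [0,0,0]}
    - {"slide": [0,0.01,0],"turn": [0,0,0]}
    - {"slide": [0,0,-0.08],"turn": [0,0,0]}
    - {"slide": [0,0,-0.09],"turn": [0,0,0]}
    - {"slide": [0,0,-0.09],"turn": [0,0,0]}

```text
t: 15.65
tool_pos: [0.4792, -0.1183, 0.333]
orientation: [-3.135, -0.176, 0.004]
force: [1.5, -0.1, -0.2]
opening: 0.0002
```

Call:
arm_command:
  motion:
    - {"slide": [0,0,-0.09],"turn": [0,0,0]}
    - {"slide": [0,0,-0.09],"turn": [0,0,0]}
    - {"slide": [0,0,-0.09],"turn": [0,0,0]}
    - {"slide": [0,0,0],"turn": [0,0,0]}
    - {"slide": [0,0,0],"turn": [0,0,0]}

```text
t: 16.07
tool_pos: [0.4804, -0.1185, 0.4437]
orientation: [3.134, 0.177, 0.008]
force: [-0.3, 0.4, -0.3]
opening: 0.0006
```

```bash
python3 go.py 0.09 0.09 0.2; python3 - <<'E'
from plant import robot
from h import *
for n in("side","wrist"):
  c=robot.read_camera(n);i=c["pixels"]
  cv2.imwrite(f"pics/{n}8.png",cv2.resize(i[150:400,150:450],None,fx=2.4,fy=2.4) if n=="side" else i)
E
```

```text
now plate [-0.0901, -0.1535, 0.2177] t 16.07 F [-0.3  0.4 -0.3] open 0.0006
turn share [ 0.005 -0.01   0.   ]
slide share total [ 0.4501 -0.6089  0.0452] rows>= 7.3
```

View pics/side8.png

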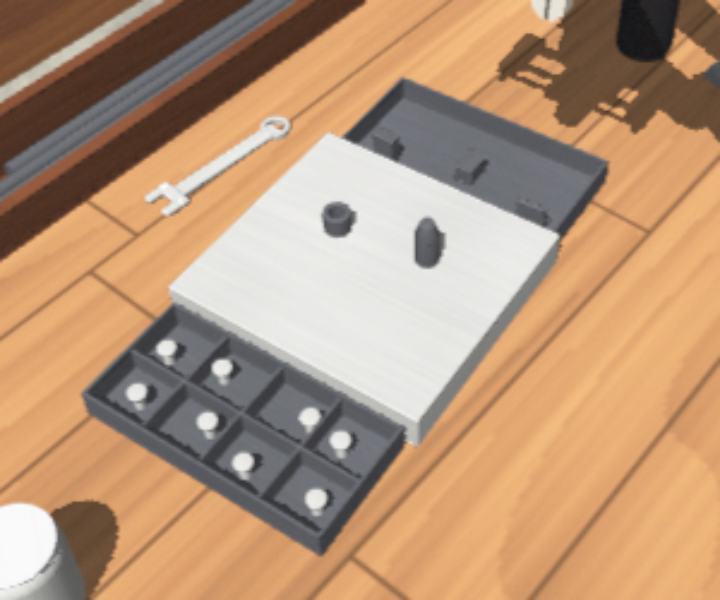

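View pics/wrist8.png

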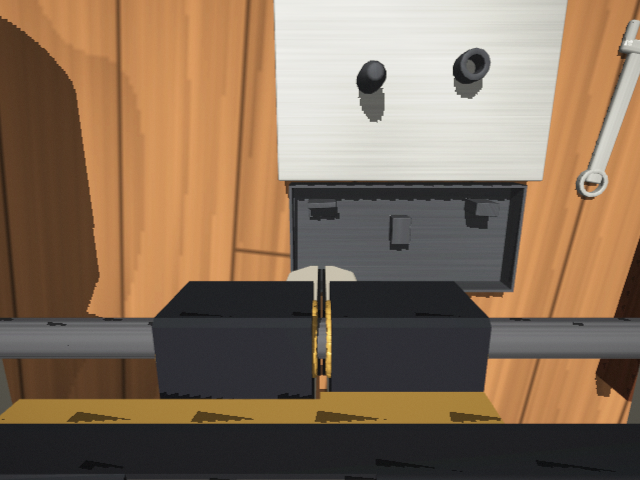

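Wrist view: all three stubs are in the pan (angle (322,208), square (400,230), flat (483,207)), and the punch and collar are standing. I'll measure positions in the pan frame before handing in.

```bash
python3 - <<'E'
from plant import robot
from h import *
a=np.radians(6.45);ex=np.array([np.cos(a),np.sin(a)]);ey=np.array([-ex[1],ex[0]]);o=np.array([.5527,.0442])
pan=o-.190*ey
c=robot.read_camera("wrist")
for n,p,z in [('angle',(322,208),.015),('square',(400,231),.018),('flat',(484,208),.015),('rim far corner',(512,288),.03),('rim near',(405,185),.03),('punch',(372,72),.09),('collar',(472,62),.062)]:
    w=ray(c,p,z)[0,:2];print(n,w.round(4),"pan",((w-pan)@ex).round(4),((w-pan)@ey).round(4))
cv2.imwrite("pics/w9.png",cv2.resize(c["pixels"][170:300,270:540],None,fx=2.9,fy=2.9,interpolation=cv2.INTER_CUBIC))
t=robot.read_camera("side");cv2.imwrite("pics/s9.png",cv2.resize(t["pixels"][175:260,285:415],None,fx=6,fy=6,interpolation=cv2.INTER_CUBIC))
E
```

```text
angle [ 0.4807 -0.122 ] pan -0.0903 0.0329
square [ 0.5693 -0.1374] pan -0.0039 0.0077
flat [ 0.6576 -0.1019] pan 0.0878 0.033
rim far corner [ 0.7011 -0.1853] pan 0.1217 -0.0547
rim near [ 0.5636 -0.0856] pan -0.0037 0.0598
punch [0.5072 0.0081] pan -0.0492 0.1592
collar [0.5973 0.0315] pan 0.0429 0.1724
```

View pics/w9.png

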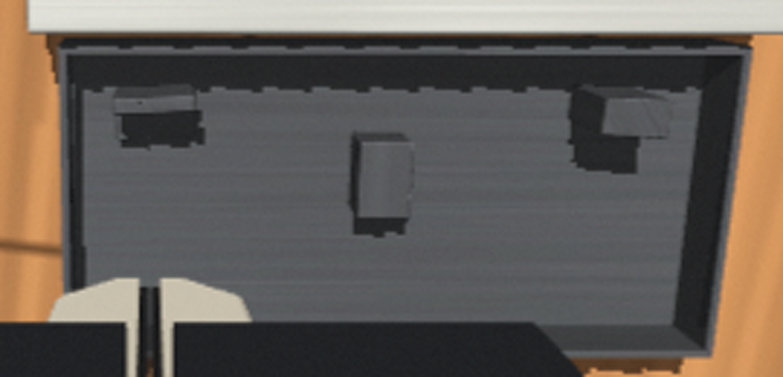

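View pics/s9.png

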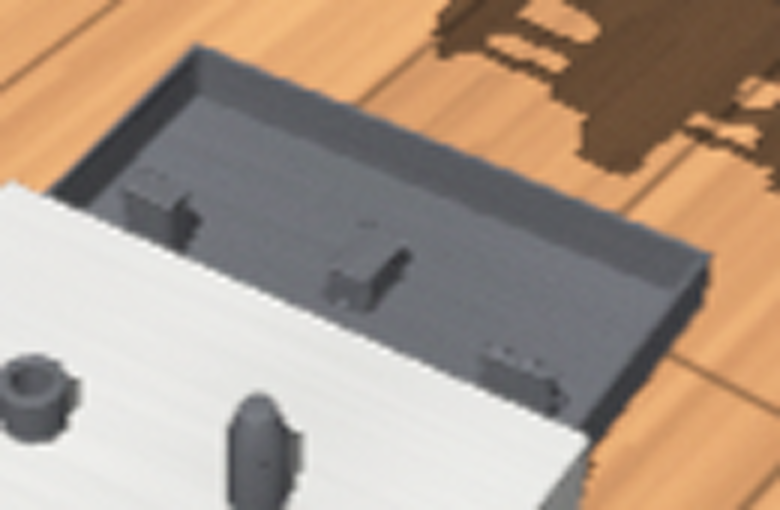

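All three lie on the pan floor, well inside the walls. The arm is clear of everything and still, so I'm handing in.

```bash
python3 -c "
from plant import robot
print(robot.close_job(), robot.read_state()['t'])"
```

```text
the job is handed in; nothing more can be done
the job is handed in; nothing more can be done
```

I swept all three offcuts off the plate into the scrap pan with the closed fingers, one lane at a time: flat, then square, then angle. The job was handed in at about 16 s of the 64 s allowed. It reports no verdict.

- **Offcuts:** the last wrist and side pictures show all three lying on the pan floor. Rough positions in the pan frame, from a single view at an assumed height, are well inside the walls:

| Offcut | x (mm) | y (mm) |
|---|---|---|
| flat | 88 | 33 |
| square | −4 | 8 |
| angle | −90 | 33 |

- **Punch and collar:** both stand upright. Their last measured positions agree with the first to about 2 mm for the punch. For the collar the gap is about 4 mm to the top view and 11 mm to a rougher side-view reading. The pictures show no shift, so I take these gaps as measurement error.
- **Bottle and can:** I never went near either one and saw no change. I did not measure them again at the end.
- **Forces:** wrist readings between moves stayed within about 3 N, and the arm ended raised clear of everything.

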